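# Slide the custard rack through the spring gate

## Robot

A 7-joint arm with a two-finger parallel gripper is mounted at the origin on a cart in front of the work surface, level with it; the furniture and walls round the work are solid. World frame = base frame: x ahead of the robot, y to its left, z up, the work surface at z = 0. Lengths are in mm, angles in degrees, forces in N, time in s.
With the tool pointing down it reaches from about 350 to 775 mm from the base axis. Payload 3.1 kg.
Tool frame: the origin (TCP) lies at the very end of the fingers, on their centre line; the grasp point (between the pads) lies 19 mm behind it; z points along the fingers, y is the direction in which the jaws open and shut (so a half turn about z gives the same grasp; the last joint's range is limited). The gripper opens to 85 mm and grips with 20 to 120 N. Pads are 22 mm wide; open, the fingers measure 114 mm over their backs; the gripper's body (76 mm by 85 mm) begins 54 mm behind the grasp point. The pads swing forward as they close: fully open they stand 13 mm farther back than shut.
Start: joints at [-65.586, 17.813, 0.802, 86.603, -0.252, 75.585, -1.558], TCP at [247.985, 490.939, 231.304] pointing down, gripper open.
Joint ranges: [-154.91, 154.91], [-16.99, 109.72], [-72.82, 74.43], [7.12, 147.25], [-82.49, 262.49], [11.32, 116.49], [-174.64, 174.64]. Speed limits (degrees/s): [159.86, 159.86, 180, 180, 180, 180, 180].

## Interface

Orientations are given as [roll, pitch, yaw] about the fixed x, y, z axes, in that order (R = Rz(yaw) Ry(pitch) Rx(roll)).
In Python, from bench import ctrl, telemetry, cams, job gives the robot as it stands. Calls block until the motion is done:
- ctrl.movep(position, orientation): joint-space move of the TCP to a pose.
- ctrl.servo_line(position, orientation=None, feed=150, guard=None): straight line of the TCP; orientation=None keeps the orientation; feed is the mean speed in mm/s. With guard (N) it stops when the force on the tool has changed by that much, and returns True; else False.
- ctrl.movej(angles): joint-space move.
- ctrl.ungrasp() and ctrl.clamp(): open the fingers fully, or close them until they stop; the grip force is fixed at half the most.
- ctrl.hold(seconds).
- ctrl.ik(position, orientation): joint angles nearest the present ones, or None.
- telemetry.state(): the state.
- cams.read_camera(name): name is "side" or "top"; returns the picture (420x560x3 uint8, red, green, blue); there is no depth.
- cams.camera_info(name): a dict with "mtx" (3x3 intrinsics, pixels), "world_from_camera" (4x4, takes a point from camera to world coordinates). Camera axes: x right, y down, z forward; pixel columns grow to the right and rows downward; lengths in mm; the calibration is good to about 2 mm. A picture is of the moment at which its call begins. camera_info takes no time and is no camera call.
A pose or a line that the arm cannot do raises ctrl.IKError and nothing moves.
- job.close_job(): hands the job in, once; it reports no verdict.
The state is a dict: "clock": time; "qpos": joint angles; "qd": joint speeds; "tau": joint torques, N m; "tcp_pos": TCP position; "ee_rot": TCP orientation; "contact_force": force on the tool from outside, world axes, zero at the start; "moment": the same for the moment, N m; "opening": finger opening in mm.
Only numpy, scipy, OpenCV 4.12 (cv2) and the standard library are available. Lean on these libraries where they do the work, as an engineer would, in place of code of your own. Each camera call takes 0.05 s, during which the arm holds its last target. There are 200 camera calls.

## Task

Press the yellow pedal down with one fingertip to hold the spring gate wide open, and while it is held push the blue rack of custard cups along the chute past the gate with the other finger, until the rack is right up against the end stop; then let the gate close behind it. The rack and its cups are only pushed, never lifted or tipped, and the red gate blade must never press against the rack or the cups. Leave everything else on the worktop alone.

Things in the scene. Friction and masses are not known exactly. Their poses are not given: they have to be found in the camera images.
- chute: Fixed straight lane on the worktop: aluminium base, 4 mm thick, white walls, open above. Origin: worktop height under the gate's hinge rod, level with the gate blade. Its y runs along the lane, the way the rack travels (robot's left, within 0.2 rad), x across, away from the robot. Chute-frame mm: base x -60..108, y -261..191; lane inside x 18..100; end stop at the left end, right end open.
- wall_gap (a point): Top of the near lane wall at the gate: the wall is x 12..18, 28 mm high, notched down to 16 mm at y -18..18 for the gate blade (chute-frame mm). The far wall is x 100..106, 44 mm high. One finger can work on each side of the near wall.
- stop_face (a point): Middle of the end stop's face (two black rubber pads, at y = 177 mm of the chute frame, up to 32 mm high). With the rack home against it the rack's origin is at y = 106 mm and its rear end 35 mm past the gate blade's middle.
- gate (a joint): Gate angle, rad, about a rod along the lane over x = 0, z = 14 mm of the chute frame: 0 shut (blade leans over the lane), 0.87 fully open, at its stop. A spring always pulls it shut: it takes about 3 N at 25 mm from the rod to start it, about 8 N to hold it fully open; it shuts by itself when let go.
- blade_tip (a point): Tip of the red gate blade. The gate is one rigid piece on the hinge rod: yellow pedal on the robot's side of the rod, red blade on the lane's side. Blade 51 mm long, 20 mm wide along the lane, 8 mm thick. Shut, it leans over the lane 30 degrees above level and bars the rack; pressing the pedal down swings it up to 80 degrees, clear of the lane (tip then 65 mm above the worktop).
- pedal_mid (a point): Middle of the pedal's thickness, moving with it: 27 mm out from the rod, at chute y = -95 mm. The ribbed yellow pedal is 300 mm long (y -245..55), reaches 51 mm from the rod, 4 mm thick. Shut, it slopes up at 50 degrees toward the robot, edge at x = -33, z = 53 mm; fully open it is level, top 16 mm above the worktop. It can be pressed, and the finger slid along, anywhere on its length.
- rack: Loose blue rack with two custard cups in a row: 78 mm wide (x), 142 mm long (y), 42 mm high, full-width end plates, about 0.4 kg with cups. Origin: centre of its underside, y along its length. Starts in the lane (2 mm play each side), leading end 25 to 55 mm short of the blade's middle. Slides by a push of 2 to 6 N on its rear end plate.
- rack_rear (a point): Centre of the rack's rear end plate's outer face, 23 mm above the rack's underside: where to push.
- cup_near_gate: Pale paper portion cup of custard, 58 mm wide, 43 mm high, standing in the rack's leading place (34 mm ahead of the rack's middle, on its 5 mm floor). Origin: centre of its underside.
- cup_rear: The same kind of cup, 46 mm high, in the rack's rear place (34 mm behind its middle).
- spare_cup: Bystander: pale paper cup of custard standing on the worktop, 59 x 43 mm high. Origin: centre of its underside.
- cup_sleeve: Bystander: stack of empty paper cups, 60 mm wide, 86 mm high. Origin: centre of its underside.
- ring_cutter: Bystander: round steel ring cutter, 71 mm wide, 36 mm high. Origin: centre of its underside.
- kitchen_timer: Bystander: white wind-up timer, 68 mm wide, 56 mm high. Origin: centre of its underside.
- masking_tape: Bystander: roll of tan tape lying flat, 82 mm wide, 24 mm high. Origin: centre of its underside.
- squeeze_bottle: Bystander: dark red squeeze bottle, 59 mm wide, 172 mm high. Origin: centre of its underside.
Not all that is in view belongs to the job. Leave any green or purple look-alike of the cup_rear alone.

How it is judged (in metres and radians):
On the way, in this order (a step that is already met when the one before it is completed fails the run):
1. a finger holds the gate open (over 0.6 rad) by touching it while the rack is still short of it (value of joint gate above 0.6 rad and contact force between the fingers and gate above 0.3 N and y of rack in the frame of chute below -0.085 m), for 0.2 s.
2. the rack is halfway through, pushed by a finger, with a finger still holding the gate open (over 0.6 rad) (value of joint gate above 0.6 rad and contact force between the fingers and gate above 0.3 N and contact force between the fingers and rack above 0.2 N and y of rack in the frame of chute between -0.03 and 0.04 m), for 0.05 s.
At the end, for the whole second after the job is handed in: The rack stands flat in the chute at rest, within 10 mm of the end stop, both cups upright in their places in it, the gate shut (under 0.1 rad) behind it (y of rack in the frame of chute above 0.096 m and x of rack in the frame of chute between 0.05 and 0.068 m and angle between rack's own z axis and vertical below 0.06 rad and linear speed of rack below 0.02 m/s and value of joint gate below 0.1 rad and y of cup_near_gate in the frame of rack between 0.022 and 0.046 m and x of cup_near_gate in the frame of rack between -0.014 and 0.014 m and z of each of cup_near_gate, cup_rear in the frame of rack below 0.015 m and angle between each of cup_near_gate, cup_rear's own z axis and vertical below 0.2 rad and y of cup_rear in the frame of rack between -0.046 and -0.022 m and x of cup_rear in the frame of rack between -0.014 and 0.014 m); the robot touches nothing.
It fails at once if the gate presses on the rack or a cup with more than 2 N (contact force between gate and rack above 2 N or contact force between gate and cup_near_gate above 2 N or contact force between gate and cup_rear above 2 N).
It fails at once if the rack is lifted more than 12 mm off the chute's floor or tipped more than 0.2 rad (height (world z) of rack above 0.016 m or angle between rack's own z axis and vertical above 0.2 rad).
It fails at once if a cup is lifted more than 20 mm or tipped more than 0.4 rad (height (world z) of any of cup_near_gate, cup_rear above 0.029 m or angle between any of cup_near_gate, cup_rear's own z axis and vertical above 0.4 rad).
It fails at once if a bystander is moved more than 20 mm (distance of any of spare_cup, cup_sleeve, ring_cutter, kitchen_timer, masking_tape, squeeze_bottle from where it was at the start of the episode above 0.02 m).
It also fails if it takes over 50 s, if anything falls off the work surface, if the arm or the gripper's body presses on something with over 40 N, if the wrist force passes 120 N, or if a joint passes its speed limit or range.

## Working session

There is one attempt and no reset: what is moved stays moved. The work goes in short steps, each a Python script; the robot and the scene stay as the last script left them, time stands still between calls to the robot, and variables do not carry over. Pictures are saved under pics/ and viewed, about 8 in all and at most 12, crops included, and the job is handed in when it is done.

```bash
mkdir -p pics; python3 - <<'E'
from bench import ctrl, telemetry, cams, job
import cv2,numpy as np
np.set_printoptions(suppress=True,precision=2)
for n in("side","top"):
    cv2.imwrite(f"pics/{n}0.png",cams.read_camera(n)[:,:,::-1]); i=cams.camera_info(n); print(n,np.array(i["mtx"]),np.array(i["world_from_camera"]))
s=telemetry.state();print(s)
E
```

```text
side [[416.17   0.   286.43]
 [  0.   416.17 206.03]
 [  0.     0.     1.  ]] [[    0.94    -0.17     0.31    66.47]
 [   -0.35    -0.45     0.82 -1272.31]
 [    0.      -0.88    -0.48   757.17]
 [    0.       0.       0.       1.  ]]
top [[542.17   0.   281.45]
 [  0.   542.17 208.74]
 [  0.     0.     1.  ]] [[   0.01   -0.99    0.13  306.75]
 [  -1.     -0.02   -0.01  -82.18]
 [   0.01   -0.13   -0.99 1514.03]
 [   0.      0.      0.      1.  ]]
{'clock': 0.1, 'qpos': array([-65.59,  17.86,   0.8 ,  86.68,  -0.25,  75.58,  -1.56]), 'qd': array([ 0.03, -0.17, -0.05, -0.24, -0.06,  0.  , -0.01]), 'tau': array([  0.  , -38.09,   0.15, -23.12,   0.01,   0.01,   0.  ]), 'tcp_pos': array([247.69, 490.34, 230.34]), 'ee_rot': array([-179.88,    0.  ,  153.2 ]), 'contact_force': array([-0.49, -0.85, -0.28]), 'moment': array([ 0.03, -0.02, -0.03]), 'opening': 85.56093894227662}
```

View pics/top0.png

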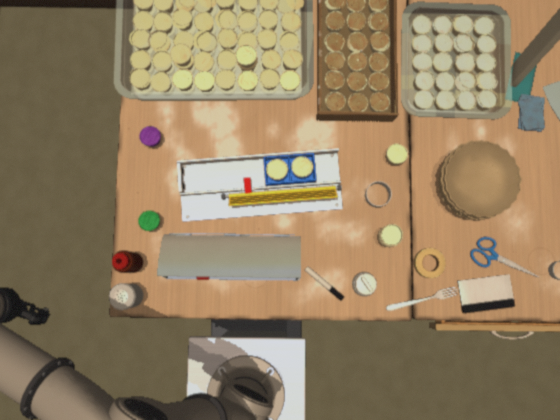

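View pics/side0.png

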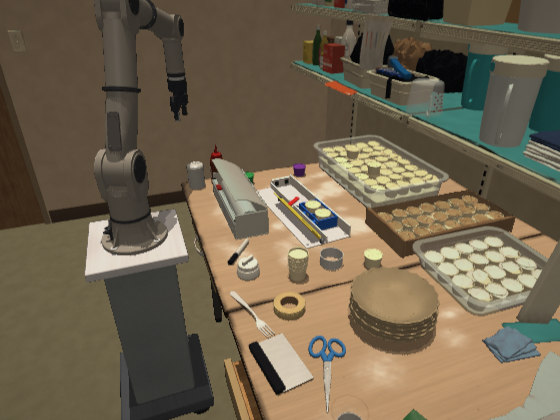

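The top view shows the white chute at (178–342, 150–220), with the blue rack and two cups at (290,168), the yellow pedal at (283,197) and the red blade at (248,186). There is a grey domed box between the robot and the chute at (230,257). The green (150,220) and purple (150,136) caps and the cups at (397,154) and (390,236) are all outside the chute. Next I'll enlarge the chute.

```bash
python3 - <<'E'
import cv2
im=cv2.imread("pics/top0.png")[140:230,170:350]
cv2.imwrite("pics/crop0.png",cv2.resize(im,None,fx=4.4,fy=4.4,interpolation=cv2.INTER_CUBIC))
E
```

```text
(no output)
```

View pics/crop0.png

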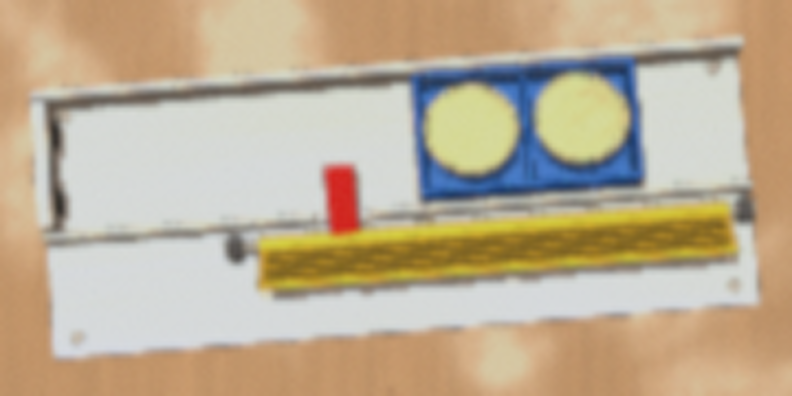

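The crop shows the blade tip corners at (325,167) and (354,165). The pedal's near edge runs (260,291)–(737,256), the base's near edge runs (54,357)–(759,303), and the rack's corners are (414,75), (632,60), (642,183) and (424,197). I'll fit the pose from these points.

```bash
cat >pose.py <<'E'
import numpy as np
from scipy.optimize import least_squares
def proj(P,i):
    T=np.linalg.inv(np.array(i["world_from_camera"])); K=np.array(i["mtx"])
    q=(np.c_[P,np.ones(len(P))]@T.T)[:,:3]@K.T
    return q[:,:2]/q[:,2:]
def c2w(P,p):
    c,s=np.cos(p[2]),np.sin(p[2]); P=np.atleast_2d(P).astype(float)
    return np.c_[p[0]+c*P[:,0]-s*P[:,1], p[1]+s*P[:,0]+c*P[:,1], P[:,2]]
E
python3 - <<'E'
from bench import cams
from pose import *
np.set_printoptions(suppress=True,precision=2)
C=np.array([[-60,191,4],[-60,-261,4],[42,10,43],[42,-10,43],[-33,55,53],[-33,-245,53]])
U=np.array([[54,357],[759,303],[325,167],[354,165],[260,291],[737,256]])
R=np.array([[39,71,46],[39,-71,46],[-39,-71,46],[-39,71,46]]);UR=np.array([[414,75],[632,60],[642,183],[424,197]])
px=(np.r_[U,UR]+.5)/4.4-.5+[170,140]
i=cams.camera_info("top")
f=lambda p:(proj(c2w(np.r_[C,R+[59+p[4],p[3],0]],p),i)-px)
r=least_squares(lambda p:f(p).ravel(),[500,0,0,-100,0]);print(r.x,np.degrees(r.x[2]));print(f(r.x))
np.save("pose.npy",r.x)
# dome / bystander approx at z=0..100, jig positions
W=np.linalg.inv(np.array(i["world_from_camera"]))
for u in [(160,236),(300,236),(300,278),(397,154),(378,194),(150,220)]:
    M=np.array(i["world_from_camera"]);d=M[:3,:3]@np.linalg.inv(i["mtx"])@[*u,1]
    print(u,[(M[:3,3]+d*(z-M[2,3])/d[2])[:2].round() for z in(0,100)])
E
```

```text
[ 544.96    3.38    0.09 -119.99   -2.01] 5.094807709154443
[[-0.21  0.06]
 [ 0.37  0.53]
 [-0.47  0.19]
 [ 0.18  0.12]
 [-0.65 -0.42]
 [ 0.78 -0.49]
 [-0.75  0.2 ]
 [ 0.86 -0.05]
 [ 0.92 -0.36]
 [-1.03  0.19]]
(160, 236) [array([425., 248.]), array([417., 226.])]
(300, 236) [array([ 431., -143.]), array([ 423., -139.])]
(300, 278) [array([ 314., -144.]), array([ 314., -140.])]
(397, 154) [array([ 670., -418.]), array([ 646., -396.])]
(378, 194) [array([ 553., -363.]), array([ 537., -344.])]
(150, 220) [array([470., 278.]), array([459., 254.])]
```

```bash
cat >>pose.py <<'E'
p=np.load("pose.npy") if __import__("os").path.exists("pose.npy") else None
def W(x,y,z): return c2w([x,y,z],p)[0].tolist()
E
python3 - <<'E'
from bench import ctrl, telemetry, cams
from pose import *
import cv2
np.set_printoptions(suppress=True,precision=1)
th=np.degrees(p[2])
for yaw in(90+th,th-90):
    for q in[(25,-216,200),(25,-216,20),(15,25,20)]:
        print(yaw,ctrl.ik(W(*q),[180,0,yaw]))
yaw=90+th if ctrl.ik(W(25,-216,20),[180,0,90+th]) is not None and abs(ctrl.ik(W(25,-216,20),[180,0,90+th])[6])<150 else th-90
ctrl.movep(W(25,-216,200),[180,0,yaw])
ctrl.servo_line(W(25,-216,90),feed=100)
s=telemetry.state();print(yaw,s["clock"],s["tcp_pos"],W(25,-216,90),s["ee_rot"],s["contact_force"],s["opening"])
a=cams.read_camera("top")[130:250,170:370,::-1];b=cams.read_camera("side")[150:260,230:380,::-1]
a=cv2.resize(a,(800,480),interpolation=cv2.INTER_CUBIC)
b=cv2.resize(b,(800,587),interpolation=cv2.INTER_CUBIC)
cv2.imwrite("pics/t1.png",a);cv2.imwrite("pics/s1.png",b)
E
```

```text
95.09480770915444 [-14.8  36.2  55.4  78.1 -29.5  80.7  45. ]
95.09480770915444 [ -9.7  43.8  43.8  89.8 -33.5  60.3  48.3]
95.09480770915444 [-28.5  33.9  32.9 101.  -22.7  51.9  19.4]
-84.90519229084556 [ -18.4   40.    64.4   78.3  -35.7   83.3 -130.6]
-84.90519229084556 [ -19.3   53.6   64.2   90.1  -50.7   69.4 -120.1]
-84.90519229084556 [ -46.6   47.2   64.3  101.6  -47.7   63.4 -140.5]
95.09480770915444 4.1 [ 589.6 -210.    90.9] [589.0380653557129, -209.5425380670694, 90.0] [179.9   0.1  95.1] [-0.3 -0.  -0.6] 85.30691538720502
```

View pics/s1.png

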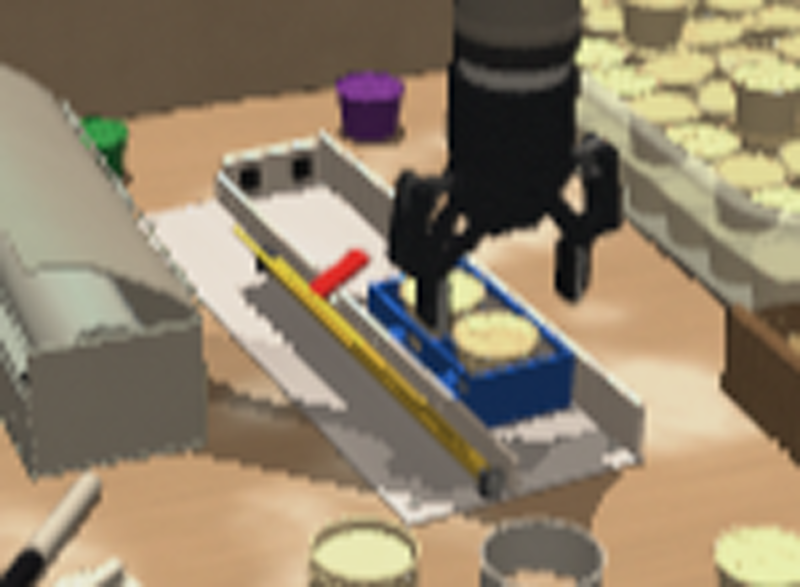

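The side crop shows both fingertips above and behind the rack: the near tip at (432,328) and the far tip at (572,297). I'll check those against the projected tool pose.

```bash
python3 - <<'E'
from bench import cams, telemetry
from pose import *
i=cams.camera_info("side")
for z in(78,90,103):
    for x in(-32,-25,-18,68,75,82): print(z,x,((proj(np.array([W(x,-216,z)]),i)[0]-[230,150])*5.33).round())
E
```

```text
78 -32 [415. 368.]
78 -25 [425. 365.]
78 -18 [435. 363.]
78 68 [557. 333.]
78 75 [567. 330.]
78 82 [577. 328.]
90 -32 [415. 351.]
90 -25 [426. 348.]
90 -18 [436. 346.]
90 68 [558. 316.]
90 75 [568. 314.]
90 82 [578. 311.]
103 -32 [416. 332.]
103 -25 [426. 329.]
103 -18 [436. 327.]
103 68 [560. 297.]
103 75 [569. 295.]
103 82 [579. 293.]
```

View pics/t1.png

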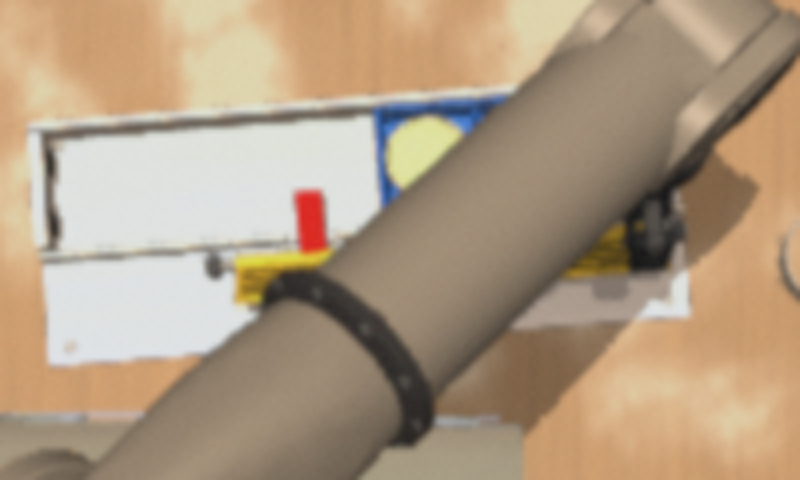

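The tips match a height of 103 mm, so when open they sit 13 mm above the TCP. Their centres are at about ±49 mm. Now pressing the pedal.

```bash
python3 - <<'E'
from bench import ctrl, telemetry, cams
from pose import *
import cv2
np.set_printoptions(suppress=True,precision=1)
def st(n):
    s=telemetry.state(); q=s["tcp_pos"]; d=np.array(q[:2])-p[:2]; c,sn=np.cos(p[2]),np.sin(p[2])
    print(n,s["clock"],"chute",np.array([c*d[0]+sn*d[1],-sn*d[0]+c*d[1],q[2]]),s["contact_force"],s["moment"])
st("a");ctrl.servo_line(W(25,-216,40),feed=60);st("b")
ctrl.servo_line(W(25,-216,22),feed=40);st("c")
ctrl.servo_line(W(20,-216,8),feed=40,guard=25);st("d")
g=ctrl.servo_line(W(20,-216,-4),feed=15,guard=14);st(("e",g))
a=cams.read_camera("side")[150:260,230:380,::-1]
cv2.imwrite("pics/s2.png",cv2.resize(a,(800,587),interpolation=cv2.INTER_CUBIC))
E
```

```text
a 4.2 chute [  25.5 -216.4   90.9] [ 0.6 -0.   0.2] [ 0.   0.  -0.1]
b 5.1833 chute [  25.3 -216.3   40.4] [-0.9  0.5  0.9] [0.  0.1 0. ]
c 5.7833 chute [  25.5 -216.1   22.2] [ 1.3 -0.4  2.8] [-0. -0. -0.]
d 6.3083 chute [  20.  -216.5    8.6] [ 0.6 -0.6  4.4] [-0.   0.3 -0. ]
('e', True) 6.8667 chute [  19.  -216.5    2.8] [-1.6  1.   6.8] [ 0.2  0.5 -0.1]
```

View pics/s2.png

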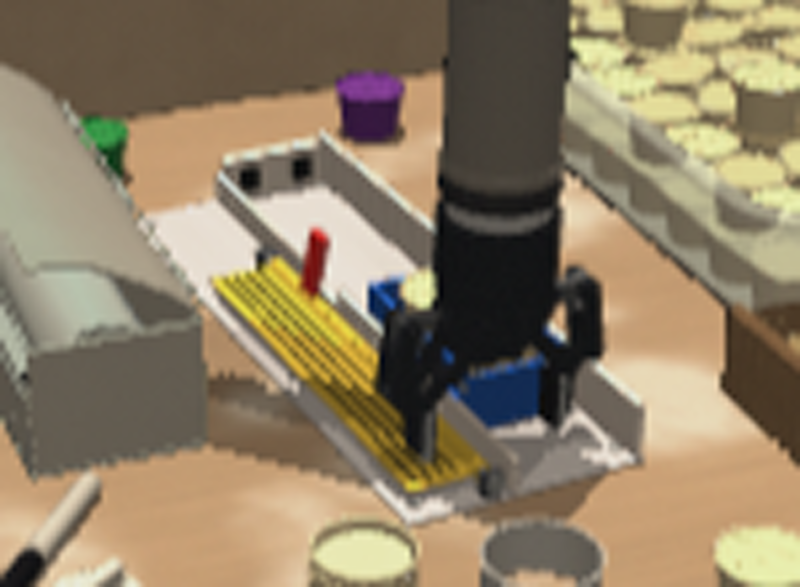

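The side crop shows the pedal level under the near finger at (425,455), the red blade upright at (315,260), and the far finger behind the rack at (555,415). The pedal reached its stop at the predicted height. I'll add a little preload and push.

```bash
cat >>pose.py <<'E'
def st(n):
    from bench import telemetry
    s=telemetry.state(); q=s["tcp_pos"]; d=np.array(q[:2])-p[:2]; c,sn=np.cos(p[2]),np.sin(p[2])
    f=s["contact_force"]
    print(n,round(s["clock"],2),"chute",np.round([c*d[0]+sn*d[1],-sn*d[0]+c*d[1],q[2]],1),"F",np.round([c*f[0]+sn*f[1],-sn*f[0]+c*f[1],f[2]],1),np.round(s["moment"],2))
E
python3 - <<'E'
from bench import ctrl, telemetry, cams
from pose import *
import cv2
ctrl.servo_line(W(18,-216,0.5),feed=15);ctrl.hold(0.3);st("preload")
for y in(-190,-150,-110):
    g=ctrl.servo_line(W(16,y,0.5),feed=50,guard=25);st((y,g))
    if g: break
a=cams.read_camera("side")[150:260,230:380,::-1]
cv2.imwrite("pics/s3.png",cv2.resize(a,(800,587),interpolation=cv2.INTER_CUBIC))
E
```

```text
preload 7.5 chute [  19.  -216.5    2.6] F [ 0.4  0.5 13.1] [ 0.14  0.55 -0.04]
(-190, False) 8.18 chute [  16.7 -194.8    2.8] F [ 0.1 -5.4  7.5] [-0.95  0.19  0.19]
(-150, False) 9.12 chute [  16.5 -155.8    2.9] F [ 0.4 -6.3  7.8] [-1.18  0.29  0.24]
(-110, False) 10.07 chute [  16.7 -116.     2.9] F [ 0.9 -6.1  8.2] [-1.28  0.34  0.23]
```

View pics/s3.png

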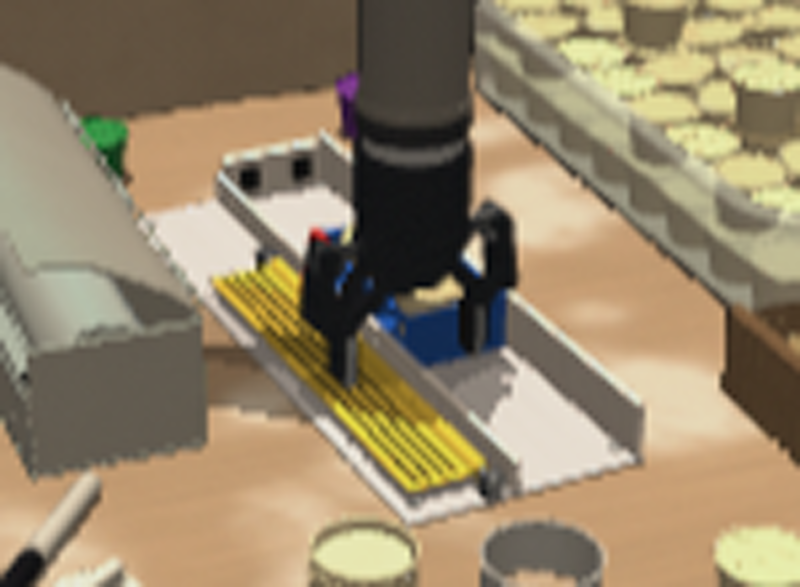

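The rack (blue, around (445,320)) is sliding past the raised blade with the pedal still level. Pushing on to the stop.

```bash
python3 - <<'E'
from bench import ctrl, telemetry, cams
from pose import *
import cv2
for y in(-60,-15,12,20,26,31,36,40):
    g=ctrl.servo_line(W(16,y,0.5),feed=50 if y<10 else 20,guard=12);st((y,g))
    if g: break
a=cams.read_camera("side")[150:260,230:380,::-1]
cv2.imwrite("pics/s4.png",cv2.resize(a,(800,587),interpolation=cv2.INTER_CUBIC))
E
```

```text
(-60, False) 11.28 chute [ 17.  -66.5   2.9] F [-0.3 -7.2  9.5] [-1.48  0.31  0.24]
(-15, False) 12.32 chute [ 17.2 -21.5   2.9] F [ 0.5 -6.9 10.2] [-1.53  0.27  0.31]
(12, False) 13.82 chute [17.3  4.5  2.9] F [-0.6 -8.7 10.1] [-1.83  0.3   0.26]
(20, False) 14.38 chute [17.3 13.1  2.9] F [ 0.2 -8.2  9.7] [-1.66  0.35  0.24]
(26, False) 14.82 chute [17.3 19.1  2.9] F [ 0.1 -7.4 10.4] [-1.61  0.37  0.27]
(31, False) 15.22 chute [17.4 24.1  2.9] F [-0.1 -7.6 10.8] [-1.6   0.31  0.23]
(36, False) 15.62 chute [17.2 24.4  3. ] F [  0.3 -13.9   8.8] [-2.72  0.13 -0.05]
(40, False) 15.97 chute [17.  24.6  3.1] F [  0.2 -17.9   6.4] [-3.53 -0.06 -0.42]
```

View pics/s4.png

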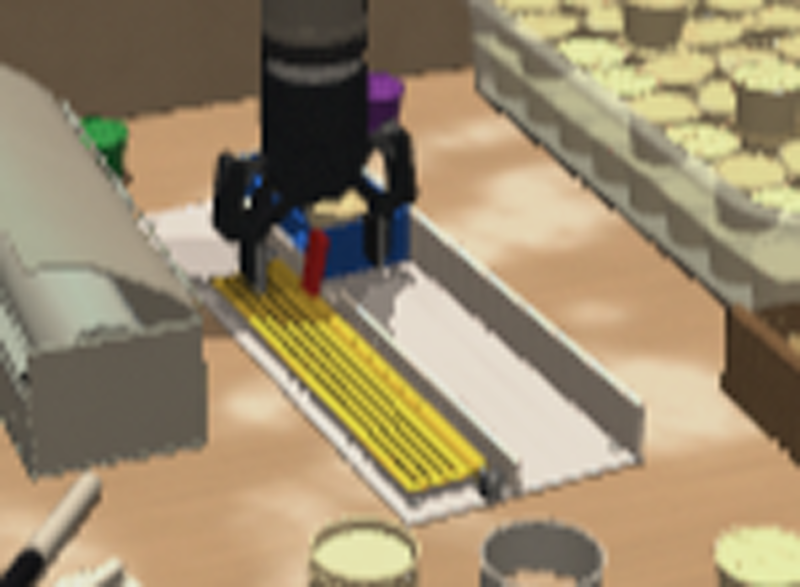

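The rack stopped at finger centre y = 24.5 mm, against an expected 24, with the force rising there, so it is at the stop. I'll relax the push and lift straight up.

```bash
python3 - <<'E'
from bench import ctrl, telemetry, cams
from pose import *
import cv2
ctrl.servo_line(W(16,24,0.5),feed=15);st("relax")
ctrl.servo_line(W(16,22.5,0.5),feed=15);st("relax2")
ctrl.servo_line(W(16,22.5,60),feed=40);st("up")
ctrl.servo_line(W(16,22.5,200),feed=100)
ctrl.servo_line(W(-20,-230,250),feed=150);ctrl.hold(.5);st("away")
a=cams.read_camera("side")[150:260,230:380,::-1];b=cams.read_camera("top")
cv2.imwrite("pics/top5.png",b[:,:,::-1])
cv2.imwrite("pics/s5.png",cv2.resize(a,(800,587),interpolation=cv2.INTER_CUBIC))
E
```

```text
relax 17.24 chute [17.  24.7  2.8] F [-1.9  2.8 15.3] [ 0.46  0.86 -0.58]
relax2 17.49 chute [17.  24.6  2.7] F [-2.3  4.2 15.6] [ 0.81  1.02 -0.55]
up 19.13 chute [15.8 22.6 59.7] F [-0.9 -0.1 -0.1] [ 0.02 -0.04  0.  ]
away 23.07 chute [ -20. -230.  250.] F [-0.2  0.5  0.7] [ 0.01 -0.03 -0.01]
```

View pics/s5.png

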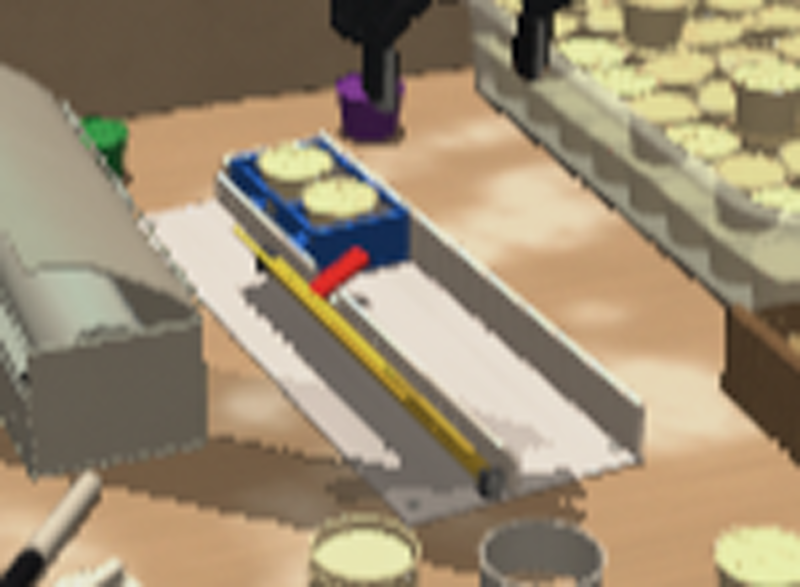

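View pics/top5.png

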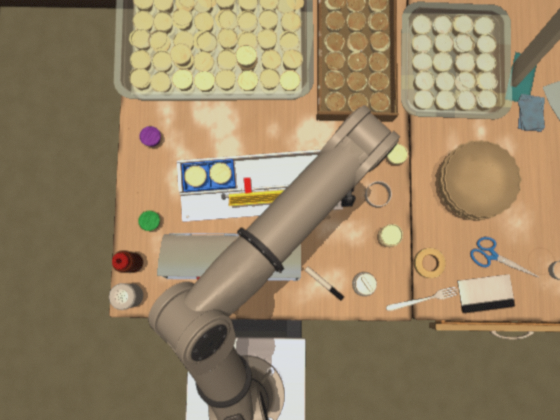

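The side view shows the rack against the stop with both cups upright at (295,160) and (340,197), and the gate shut, with the blade at (340,272) as at the start. The top view shows the rack at (208,176) against the left end, and the bystanders I can see have not moved. Handing in.

```bash
python3 -c "
from bench import job; job.close_job()"
```

```text
the job is handed in; nothing more can be done
```

The rack is at the end stop with the gate shut behind it, and I handed the job in about 23 s into the 50 s limit. No verdict was reported.

- **What I did:** I opened the gripper and pressed the yellow pedal down to its stop with the near finger. With the gate held open, I pushed the rack through with the far finger. It stopped with the finger centre at y = 24.5 mm, where 24 mm was expected, and the push force rose to about 18 N there. I then lifted straight up and the gate closed.
- **Last checks:** The pictures show the rack against the stop, both cups upright in their places, and the blade and pedal back in their starting positions. The bystanders in view have not moved. The robot was clear, with near-zero force on the tool.
- **Not measured:** I had no direct reading of the gate angle or of blade-to-rack contact. The gate being fully open during the push is inferred from the pedal height and the pictures.
- **One disagreement:** When I backed off before lifting, the finger stayed put, held by friction on the ribbed pedal (about 4 N along the lane). It came free during the lift.

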